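Stand the mixing slab on edge at the air dryer and open the air halfway

ROBOT

A 6-joint arm with a two-finger parallel gripper is mounted at the origin on the work surface. World frame = base frame: x ahead of the robot, y to its left, z up, the work surface at z = 0. Lengths are in mm, angles in degrees, forces in N, time in s.
With the tool pointing down it reaches from about 325 to 750 mm from the base axis. Payload 7.6 kg.
Tool frame: the origin (TCP) lies on the centre line of the jaws, within the pads' length; the fingertips stand 25 mm ahead of it and the grasp point (between the pads) lies 6 mm ahead of it; z points along the fingers, y is the line along which they close (so a half turn about z gives the same grasp; the last joint's range is limited). The gripper opens to 85 mm and grips with 20 to 120 N. Pads are 22 mm wide; open, the fingers measure 114 mm over their backs; the gripper's body (76 mm by 85 mm) begins 54 mm behind the grasp point. The pads swing forward as they close: fully open they stand 13 mm farther back than shut.
Start: joints at [60.029, 2.991, 80.254, -0, 96.75, -4.028], TCP at [229.666, 472.119, 256.323] pointing down, gripper open.
Joint ranges: [-166.34, 166.34], [-52.06, 124.39], [6.96, 135.62], [-60.46, 240.46], [14.63, 156.25], [-167.68, 167.68]. Speed limits (degrees/s): [147.25, 147.25, 172.46, 180, 180, 180].

INTERFACE

Orientations are given as [roll, pitch, yaw] about the fixed x, y, z axes, in that order (R = Rz(yaw) Ry(pitch) Rx(roll)).
In Python, from cell import sensors, vision, workorder gives the robot as it stands.
- The arm moves only by the tool drive_tool, never from a script. Its argument "targets" is a list of rows, each an object of numbers: "x", "y", "z": the shift along the tool's x, y, z in cm; "wx", "wy", "wz": the turn, a rotation vector about the tool's x, y, z in rad; "gripper": the opening, from -1 (shut) to 1 (fully open). In form: [{"x": .., "y": .., "z": .., "wx": .., "wy": .., "wz": .., "gripper": ..}, ...]. A call has 1 to 10 rows; each row shifts and turns the commanded pose from where the row before left it, along the tool's axes as they then stand; what a row does not reach is not made up. A row lasts 1/8 s, in which the tool goes at most 62.5 mm and 10.7 degrees, less where a joint would pass 70% of its speed; a pose out of reach is approached as far as the arm can. A call with a gripper value outside its range is refused whole. The fingers move at their own pace and stop on an object; "force" is the grip in N (left out, the last holds). Time passes only in rows, so rows that do not move let the fingers close. It gives the time, the measured TCP pose, the force, the opening and the grip force at its end, in the units of the state.
- sensors.state(): the state, without advancing time (a new reading comes with each control period).
- vision.camera(name): name is "scene" or "top" or "wrist"; returns a dict with "frame" (420x560x3 uint8, red, green, blue), "fx", "fy", "cx", "cy" (pixels), "R" (3x3) and "t" (3): a world point X has camera coordinates R X + t. Camera axes: x right, y down, z forward; pixel columns grow to the right and rows downward; lengths in mm; the calibration is good to about 2 mm. A picture is of the moment at which its call begins. There is no depth.
- workorder.close_job(): hands the job in; it is judged then, once.
The state is a dict: "clock": time; "joints": joint angles; "qd": joint speeds; "tau": joint torques, N m; "eef_pos": TCP position; "tcp_rot": TCP orientation; "contact_force": force on the tool from outside, world axes, zero at the start; "ft_torque": the same for the moment, N m; "width": finger opening in mm; "grip_force": force on a finger pad.
Only numpy, scipy, OpenCV 4.12 (cv2) and the standard library are available. Lean on these libraries where they do the work, as an engineer would, in place of code of your own. Each camera call takes 0.05 s, during which the arm holds its last target. There are 200 camera calls.

TASK

Dry the rinsed ceramic mixing slab: stand it upright on its long thin edge in the drying station, its face flush against the low ledge in front of the nozzles and its end touching the end stop. Then turn the air valve's lever to half open (45 degrees, the middle mark) and let go, leaving the other things on the bench where they are.

Things in the scene. Friction and masses are not known exactly. Their poses are not given: they have to be found in the camera images.
- station: steel drying station fixed to the bench. Origin on the bench top under the ledge's front face (towards the robot); x points away from the robot, y to its left along the ledge, z up. Base plate 6 mm thick, x -100 to 70, y -145 to 155 mm. Standing properly the slab's centre is at x -9, y -40, z 56 mm. Behind the ledge: air pipe along y at x 50, z 60 mm; nozzle tips reach x 16 mm
- ledge_top (a point): middle of the top front edge of the low ledge, station x 0, y 20, z 31 mm; the ledge runs along y from -115 to 155 mm, is 8 mm thick and rises 25 mm above the base plate
- stop_face (a point): middle of the end stop's face that the slab's end must touch: station x -36, y -110, z 28 mm. An upright plate at the ledge's right end (-y), x -80 to 8 mm, top 51 mm above the bench, 8 mm thick
- rest_bar (a point): middle of the round rest bar (8 mm thick, along y from -108 to 140 mm, axis at station x -76, z 28 mm) on which the slab leans at the start
- slab: flat white ceramic slab 100 (x) x 140 (y) x 18 (z) mm, about 0.55 kg, origin at its centre. At first it leans at 25 degrees on the rest bar: x points down the slope to the ledge, y along the ledge; its lower long edge is on the base plate near the ledge (lowest corner at station x -20 mm), its end 37 to 70 mm short of the end stop
- slab_edge (a point): on the slab: middle of the underside corner of its upper long edge, which faces the robot; at first 48 mm above the bench and overhanging the rest bar by 40 mm
- valve (a joint): angle of the ball valve's lever: 0 = closed (lever points across the pipe, along the station's -x, towards the robot), 1.571 = fully open (lever along the pipe, pointing to the station's -y); grows anticlockwise seen from above; 0.785 is half open. Stiff, stays where it is left
- valve_axis (a point): point on the valve lever's vertical turning axis, 95 mm above the bench, at station x = 50, y = -200 mm; fixed. Under the lever is a round index plate (radius 36 mm, top at 82 mm) with marks at 0, 45 and 90 degrees
- lever_tip (a point): near the outer end of the valve lever, 95 mm from the turning axis. The lever is a flat bar 14 to 17 mm wide, reaching 102 mm from the axis, from 92 to 105 mm above the bench
- model: plaster dental model 62 x 70 x 32 mm, to be left alone; origin under its centre
- dropper: small white bottle 38 mm across, 85 mm tall, to be left alone; origin under its centre
- jar: amber jar 58 mm across, 55 mm tall, to be left alone; origin under its centre
- brush: brush 170 mm long, lying, to be left alone; origin under its middle
- dish: white round dish 96 mm across, 30 mm tall, to be left alone; origin under its centre
- dish2: rubber mixing cup 72 mm across, 50 mm tall, to be left alone; origin under its centre
Not all that is in view belongs to the job. What is shaped like the slab but black or red is not meant.

How it is judged (in metres and radians):
On the way, in this order (a step that is already met when the one before it is completed fails the run):
1. the slab stands upright on its long thin edge, flush to the ledge and the end stop (angle between the x axis of slab and the z axis of station, either way round below 0.05 rad and angle between the y axis of slab and the y axis of station, either way round below 0.06 rad and x of slab in the frame of station between -0.016 and -0.005 m and y of slab in the frame of station between -0.047 and -0.035 m and z of slab in the frame of station between 0.051 and 0.061 m), for 0.2 s.
2. with the slab standing, the valve is set half open (all of step 1 and value of joint valve between 0.665 and 0.905 rad), for 0.2 s.
At the end, for the whole second after the job is handed in: The slab stands at rest on its 140 mm edge within 3 degrees of upright, its face parallel to the ledge (within 3.4 degrees) and about 6 mm or less from it, its end within about 5 mm of the end stop; the valve lever is within 7 degrees of half open (45 degrees) (all of step 2 and linear speed of slab below 0.02 m/s and angular speed of slab below 0.1 rad/s); the robot touches nothing.
It fails at once if a bystander (model, bottle, jar, brush, dish or cup) is moved by more than 25 mm (distance of any of model, dropper, jar, brush, dish, dish2 from where it was at the start of the episode above 0.025 m).
It also fails if it takes over 72 s, if anything falls off the work surface, if the arm or the gripper's body presses on something with over 40 N, if the wrist force passes 120 N, or if a joint passes its speed limit or range.

## Working session

There is one attempt and no reset: what is moved stays moved. The work goes in short steps, Python scripts to look and compute and a tool call to move; the robot and the scene stay as the last step left them, time stands still between calls to the robot, and variables do not carry over. Pictures are saved under pics/ and viewed, at most 13 in all, crops included, and the job is handed in when it is done.

Besides the shell and the picture viewer there is one more tool, called after ">>>" as name(argument=value, ...) on one line, values as JSON. drive_tool: Moves the arm, as the interface text tells. Its arguments: {"type":"object","properties":{"targets":{"type":"array"},"force":{"type":"number"}},"required":["targets"]}

```bash
ls; mkdir -p pics; python3 - <<'E'
from cell import sensors, vision
import cv2, numpy as np, json
print(sensors.state())
for n in ("scene","top"):
    c=vision.camera(n); cv2.imwrite(f"pics/{n}0.png",c["frame"][:,:,::-1]); 
    print(n,c["fx"],c["cx"],c["cy"],np.round(c["R"],4).tolist(),c["t"])
E
```

```text
pics
{'clock': 0.0, 'joints': array([ 6.00297189e+01,  3.02824669e+00,  8.03136008e+01,  9.87003021e-04,
        9.67510127e+01, -4.02682591e+00]), 'qd': array([ 0.0099299 , -0.06590063,  0.06167966,  0.03358787,  0.00601881,
       -0.04367026]), 'tau': array([ 8.07651704e-04, -3.81664324e+01, -3.60191023e+01,  1.66077677e-05,
        6.09282899e-03, -6.90677297e-06]), 'eef_pos': array([229.51061937, 471.87577723, 255.45789503]), 'tcp_rot': array([-1.79907438e+02, -7.49889362e-03,  1.54056654e+02]), 'contact_force': array([ 0.03136541,  0.57432291, -0.18820944]), 'ft_torque': array([-0.02485135, -0.02341993,  0.03060992]), 'grip_force': 0.0, 'width': 85.19630813889215}
scene 431.26508472647794 276.6490187824521 213.90275134077018 [[0.8604, 0.5095, 0.0129], [0.3035, -0.4918, -0.8161], [-0.4095, 0.706, -0.5778]] [-488.63436036  -25.16901284 1231.69018518]
top 465.3662393426047 272.19792677823193 205.75668886448688 [[0.0158, -0.9999, 0.0068], [-0.995, -0.0164, -0.0984], [0.0985, -0.0052, -0.9951]] [  96.05815798  497.66828246 1092.6170432 ]
```

View pics/scene0.png

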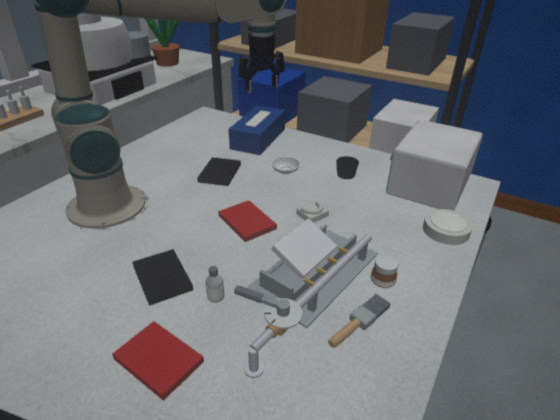

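View pics/top0.png

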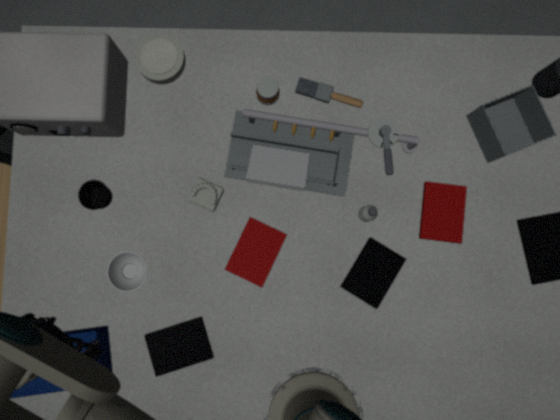

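The top view shows the station's plate around (290,155), the white slab at (278,167), the valve at (381,135) with its lever pointing to (389,172), the model at (207,194), and the dropper at (368,213). Next I'll enlarge this area to fit the station's pose.

```bash
python3 - <<'E'
import cv2
a=cv2.imread("pics/top0.png")[95:235,215:415]
a=cv2.convertScaleAbs(a,alpha=1.3)
cv2.imwrite("pics/topc.png",cv2.resize(a,None,fx=4,fy=4,interpolation=cv2.INTER_CUBIC))
a=cv2.imread("pics/scene0.png")[190:340,225:415]
cv2.imwrite("pics/scc.png",cv2.resize(a,None,fx=4,fy=4,interpolation=cv2.INTER_CUBIC))
E
```

```text
(no output)
```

View pics/topc.png

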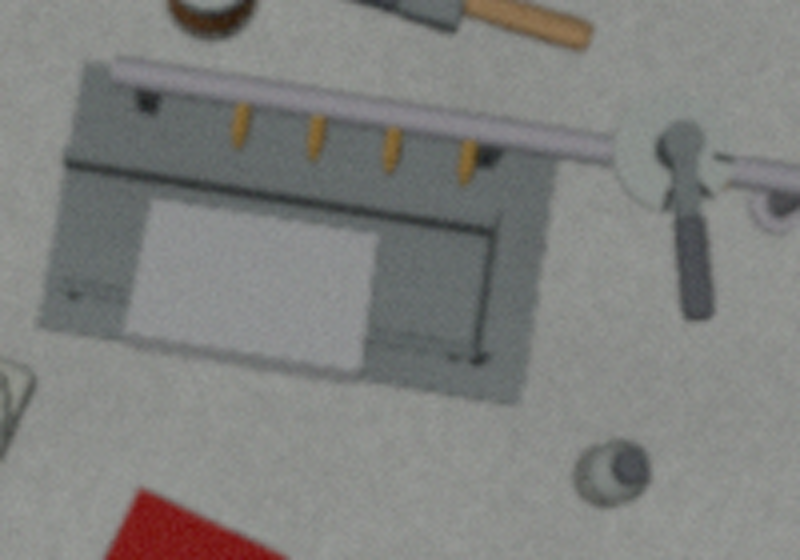

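View pics/scc.png

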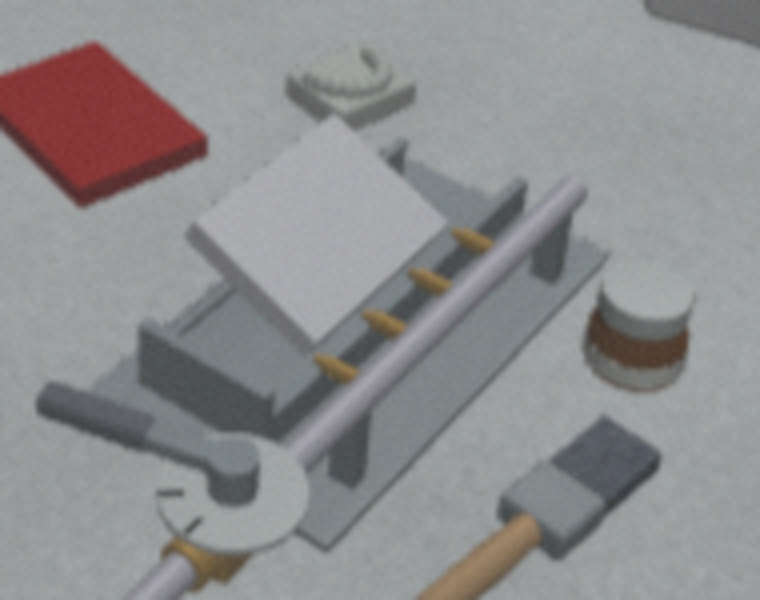

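The enlarged top crop shows the base plate corners at (40,327), (520,404) and (85,62). The slab's top corners are at (152,200), (380,236), (362,370) and (125,333), and the lever's end is at (699,318). The scene crop shows base corners at (327,548) and (608,252).

```bash
cat > h.py <<'E'
import numpy as np
from scipy.optimize import least_squares
from scipy.spatial.transform import Rotation as Ro
from cell import sensors, vision
def proj(c,X):
    q=np.asarray(X)@np.array(c["R"]).T+c["t"]
    return np.c_[c["fx"]*q[:,0]/q[:,2]+c["cx"],c["fy"]*q[:,1]/q[:,2]+c["cy"]]
def w(p,P):  # station -> world
    return Ro.from_euler('z',p[2]).apply(np.asarray(P,float))+[p[0],p[1],0]
E
python3 - <<'E'
from h import *
T=vision.camera("top");S=vision.camera("scene")
a=np.radians(25);ex=np.array([np.cos(a),0,-np.sin(a)]);n=np.array([np.sin(a),0,np.cos(a)])
c0=np.array([-20,0,6])-50*ex+9*n
def slab(s): return np.array([c0+[0,s,0]+u*50*ex+v*np.array([0,70,0])+9*n for u,v in((1,1),(1,-1),(-1,-1),(-1,1))])
tp=[(-100,155,6),(-100,-145,6),(70,155,6),(-52,-200,105)]
tu=np.array([(40,327),(520,404),(85,62),(699,320),(152,200),(380,236),(362,370),(125,333)])
sp=[(70,-145,6),(70,155,6)]
su=np.array([(327,548),(608,252),(443,222),(312,350),(188,230),(334,116)])
tu=(tu+.5)/4-.5+[215,95]; su=(su+.5)/4-.5+[225,190]
def f(q): return np.r_[(proj(T,w(q,np.r_[tp,slab(q[3]*1)]))-tu), (proj(S,w(q,np.r_[sp,slab(q[3])]))-su)].ravel()
r=least_squares(f,[600,0,0,0],loss='soft_l1',x_scale=[10,10,.1,10])
q=r.x;print(q,np.degrees(q[2])); print(np.round(f(q).reshape(-1,2),1).tolist())
np.save("q.npy",q)
for nme,P in dict(slabc=c0+[0,q[3],0],edge=c0+[0,q[3],0]-50*ex-9*n,final=(-9,-40,56),stop=(-36,-110,28),valve=(50,-200,95),tip=(-45,-200,95)).items(): print(nme,w(q,[P]).round(1))
def back(c,u,z):
    R=np.array(c["R"]);d=R.T@[(u[0]-c["cx"])/c["fx"],(u[1]-c["cy"])/c["fy"],1];o=-R.T@c["t"];return o+d*(z-o[2])/d[2]
print("model",back(T,(207,194),20),"dropper",back(T,(368,213),60))
print("cam",-np.array(T["R"]).T@T["t"])
E
```

```text
[ 6.44990103e+02  5.47955107e+01 -1.41897053e-01  2.77391972e+01] -8.130102259501806
[[-0.2, 0.2], [0.7, 0.1], [-0.1, -0.3], [-9.6, -1.3], [0.3, -0.6], [0.2, -0.6], [0.4, -0.1], [0.2, -0.3], [-1.1, 0.2], [-0.6, 0.0], [0.6, 0.2], [-0.1, -1.3], [-0.1, -2.2], [-1.3, -1.0]]
slabc [[588.   91.   35.3]]
edge [[539.4  97.9  48.3]]
final [[630.4  16.5  56. ]]
stop [[593.8 -49.   28. ]]
valve [[ 666.2 -150.3   95. ]]
tip [[ 572.2 -136.8   95. ]]
model [522.36938605 261.81223996  20.        ] dropper [ 479.28029085 -118.44405249   60.        ]
cam [ 386.03255992  109.94672527 1135.60709422]
```

```bash
cat >> h.py <<'E'
q=np.load("q.npy"); Rs=Ro.from_euler('z',q[2])
def tool(theta,beta):
    "tool rotation holding slab at slope theta (25=start, 90=upright), in-plane tilt beta (hand to the left)"
    a=np.radians(theta);b=np.radians(beta)
    ex=np.array([np.cos(a),0,-np.sin(a)]);n=np.array([np.sin(a),0,np.cos(a)]);ey=np.array([0,1.,0])
    z=np.cos(b)*ex-np.sin(b)*ey
    return Rs*Ro.from_matrix(np.c_[np.cross(n,z),n,z]), ex,n
def cur():
    s=sensors.state(); return s["eef_pos"],Ro.from_euler('xyz',s["tcp_rot"],degrees=True),s
def delta(p,R):
    "shift (tool now, cm), then turn (tool now, rad), to reach pose"
    p0,R0,s=cur(); print("shift cm",(R0.inv().apply(p-p0)/10).round(2),"turn",(R0.inv()*R).as_rotvec().round(4),"deg",np.degrees((R0.inv()*R).magnitude()).round(1)," joints",s["joints"].round(1),"pos",p0.round(1),"F",s["contact_force"].round(1),"w",round(s["width"],1),s["grip_force"])
def grasp(theta,beta,lowx,lowz,yc,inset,back=0):
    R,ex,n=tool(theta,beta)
    c=np.array([lowx,yc,lowz])-50*ex+9*n
    G=c-(50-inset)*ex
    return w(q,[G])[0]-(6+back)*R.apply([0,0,1]),R
E
python3 - <<'E'
from h import *
for b in (15,25,35):
    p,R=grasp(25,b,-20,6,q[3],9,80); print(p.round(1)); delta(p+[0,0,100],R)
E
```

```text
[479.9 128.9  87.7]
shift cm [-37.52 -19.89   6.82] turn [-0.8366 -0.9203  1.2561] deg 101.3  joints [60.   3.  80.3  0.  96.7 -4. ] pos [229.6 472.  255.8] F [-1.3 -0.9 -0.1] w 85.6 0.0
[486.4 142.2  85.6]
shift cm [-37.53 -18.41   7.04] turn [-0.7351 -1.0592  1.3446] deg 106.7  joints [60.   3.  80.3  0.  96.7 -4. ] pos [229.6 472.  255.8] F [-1.3 -0.9 -0.1] w 85.6 0.0
[495.  154.1  82.4]
shift cm [-37.78 -16.97   7.35] turn [-0.6259 -1.1967  1.4283] deg 112.6  joints [60.   3.  80.3  0.  96.7 -4. ] pos [229.6 472.  255.8] F [-1.3 -0.9 -0.1] w 85.6 0.0
```

>>> drive_tool(targets=[{"x":-4.2,"y":-2.0,"gripper":0},{"x":-4.2,"y":-2.0,"gripper":0},{"x":-4.2,"y":-2.0,"gripper":0},{"x":-4.2,"y":-2.0,"gripper":0},{"x":-4.2,"y":-2.0,"gripper":0},{"x":-4.2,"y":-2.0,"gripper":0},{"x":-4.2,"y":-2.0,"gripper":0},{"x":-4.2,"y":-2.0,"gripper":0},{"x":-4.0,"y":-2.0,"gripper":0},{"gripper":0}], force=40)

```text
invalid input at $.targets[0]: expected keys x, y, z, wx, wy, wz, gripper
```

```bash
python3 - <<'E'
from h import *
p,R=grasp(25,25,-20,6,q[3],9,80); delta(p+[0,0,100],R)
E
```

```text
shift cm [-37.53 -18.41   7.04] turn [-0.7351 -1.0592  1.3446] deg 106.7  joints [60.   3.  80.3  0.  96.7 -4. ] pos [229.6 472.  255.8] F [-1.3 -0.9 -0.1] w 85.6 0.0
```

All the keys are required, so I'm resending the move with every one filled in.

>>> drive_tool(targets=[{"x":-4.2,"y":-2.0,"z":0,"wx":0,"wy":0,"wz":0,"gripper":0},{"x":-4.2,"y":-2.0,"z":0,"wx":0,"wy":0,"wz":0,"gripper":0},{"x":-4.2,"y":-2.0,"z":0,"wx":0,"wy":0,"wz":0,"gripper":0},{"x":-4.2,"y":-2.0,"z":0,"wx":0,"wy":0,"wz":0,"gripper":0},{"x":-4.2,"y":-2.0,"z":0,"wx":0,"wy":0,"wz":0,"gripper":0},{"x":-4.2,"y":-2.0,"z":0,"wx":0,"wy":0,"wz":0,"gripper":0},{"x":-4.2,"y":-2.0,"z":0,"wx":0,"wy":0,"wz":0,"gripper":0},{"x":-4.2,"y":-2.0,"z":0,"wx":0,"wy":0,"wz":0,"gripper":0},{"x":-4.0,"y":-2.0,"z":0,"wx":0,"wy":0,"wz":0,"gripper":0},{"x":0,"y":0,"z":0,"wx":0,"wy":0,"wz":0,"gripper":0}], force=40)

```text
clock: 1.45
eef_pos: [490.1, 143.6, 255.7]
tcp_rot: [-180.0, -0.0, 153.8]
contact_force: [0.7, 0.5, -0.6]
width: 42.7
grip_force: 0.0
```

```bash
python3 - <<'E'
from h import *
p,R=grasp(25,25,-20,6,q[3],9,80); delta(p+[0,0,100],R)
E
```

```text
shift cm [ 0.26 -0.28  7.02] turn [-0.7371 -1.0577  1.3411] deg 106.6  joints [ 12.2   0.7  82.7  -0.   96.7 -51.6] pos [490.1 143.6 255.7] F [ 0.7  0.5 -0.6] w 42.7 0.0
```

```bash
python3 - <<'E'
from h import *
p,R=grasp(25,25,-20,6,q[3],9,80); R9=tool(90,25)[0]; delta(p,R9); t=(R9.inv()*R).as_rotvec(); print(t)
E
```

```text
shift cm [ 0.26 -0.27 17.02] turn [ 0.2727 -0.377   1.2351] deg 75.6  joints [ 12.2   0.7  82.7  -0.   96.7 -51.6] pos [490.1 143.6 255.7] F [ 0.7  0.5 -0.6] w 42.7 0.0
[-1.02817357e+00 -1.17207239e-16  4.79445210e-01]
```

>>> drive_tool(targets=[{"x":0,"y":0,"z":0,"wx":0.034,"wy":-0.047,"wz":0.154,"gripper":0},{"x":0,"y":0,"z":0,"wx":0.034,"wy":-0.047,"wz":0.154,"gripper":0},{"x":0,"y":0,"z":0,"wx":0.034,"wy":-0.047,"wz":0.154,"gripper":0},{"x":0,"y":0,"z":0,"wx":0.034,"wy":-0.047,"wz":0.154,"gripper":0},{"x":0,"y":0,"z":0,"wx":0.034,"wy":-0.047,"wz":0.154,"gripper":0},{"x":0,"y":0,"z":0,"wx":0.034,"wy":-0.047,"wz":0.154,"gripper":0},{"x":0,"y":0,"z":0,"wx":0.034,"wy":-0.047,"wz":0.154,"gripper":0},{"x":0,"y":0,"z":0,"wx":0.034,"wy":-0.047,"wz":0.157,"gripper":0}])

```text
clock: 2.45
eef_pos: [488.5, 146.7, 256.3]
tcp_rot: [179.8, 25.0, 81.8]
contact_force: [0.0, -0.1, -0.0]
width: 42.8
grip_force: 0.0
```

>>> drive_tool(targets=[{"x":0,"y":0,"z":0,"wx":-0.129,"wy":0,"wz":0.06,"gripper":0},{"x":0,"y":0,"z":0,"wx":-0.129,"wy":0,"wz":0.06,"gripper":0},{"x":0,"y":0,"z":0,"wx":-0.129,"wy":0,"wz":0.06,"gripper":0},{"x":0,"y":0,"z":0,"wx":-0.129,"wy":0,"wz":0.06,"gripper":0},{"x":0,"y":0,"z":0,"wx":-0.129,"wy":0,"wz":0.06,"gripper":0},{"x":0,"y":0,"z":0,"wx":-0.129,"wy":0,"wz":0.06,"gripper":0},{"x":0,"y":0,"z":0,"wx":-0.129,"wy":0,"wz":0.06,"gripper":0},{"x":0,"y":0,"z":0,"wx":-0.129,"wy":0,"wz":0.06,"gripper":0},{"x":0,"y":0,"z":0,"wx":0,"wy":0,"wz":0,"gripper":0}])

```text
clock: 3.58
eef_pos: [489.2, 134.5, 282.9]
tcp_rot: [119.5, 8.9, 61.3]
contact_force: [0.3, 0.6, -1.1]
width: 42.6
grip_force: 0.0
```

```bash
python3 - <<'E'
from h import *
p,R=grasp(25,25,-20,6,q[3],9,80); delta(p+[0,0,60],R);delta(p,R)
E
```

```text
shift cm [  2.67 -12.04   6.1 ] turn [-0.1077 -0.0464 -0.0037] deg 6.7  joints [ 35.1 -14.9 108.9 -60.4  69.6  72.7] pos [489.2 134.5 282.9] F [ 0.3  0.6 -1.1] w 42.6 0.0
shift cm [  3.6  -17.2    9.02] turn [-0.1077 -0.0464 -0.0037] deg 6.7  joints [ 35.1 -14.9 108.9 -60.4  69.6  72.7] pos [489.2 134.5 282.9] F [ 0.3  0.6 -1.1] w 42.6 0.0
```

```bash
python3 - <<'E'
from h import *
p,R=grasp(25,-35,-20,6,q[3],9,80); R9=tool(90,-10)[0]; print(p); delta(p,R9); t=(R9.inv()*R).as_rotvec(); print(t,np.degrees(np.linalg.norm(t)))
E
```

```text
[481.05324758  56.40750788  82.38725262]
shift cm [ -4.04 -16.73  12.94] turn [ 1.038   0.4862 -0.1541] deg 66.3  joints [ 35.1 -14.9 108.9 -60.4  69.6  72.7] pos [489.2 134.5 282.9] F [ 0.3  0.6 -1.1] w 42.6 0.0
[-1.05571071  0.38822098 -0.43728969] 69.1468413152851
```

>>> drive_tool(targets=[{"x":0,"y":0,"z":0,"wx":0.148,"wy":0.069,"wz":-0.022,"gripper":0},{"x":0,"y":0,"z":0,"wx":0.148,"wy":0.069,"wz":-0.022,"gripper":0},{"x":0,"y":0,"z":0,"wx":0.148,"wy":0.069,"wz":-0.022,"gripper":0},{"x":0,"y":0,"z":0,"wx":0.148,"wy":0.069,"wz":-0.022,"gripper":0},{"x":0,"y":0,"z":0,"wx":0.148,"wy":0.069,"wz":-0.022,"gripper":0},{"x":0,"y":0,"z":0,"wx":0.148,"wy":0.069,"wz":-0.022,"gripper":0},{"x":0,"y":0,"z":0,"wx":0.148,"wy":0.069,"wz":-0.022,"gripper":0},{"x":0,"y":0,"z":0,"wx":0,"wy":0,"wz":0,"gripper":0}])

```text
clock: 4.58
eef_pos: [490.5, 133.4, 280.0]
tcp_rot: [-179.8, -9.6, 81.6]
contact_force: [0.4, -0.2, 0.4]
width: 42.7
grip_force: 0.0
```

>>> drive_tool(targets=[{"x":0,"y":0,"z":0,"wx":-0.132,"wy":0.0485,"wz":-0.0547,"gripper":0},{"x":0,"y":0,"z":0,"wx":-0.132,"wy":0.0485,"wz":-0.0547,"gripper":0},{"x":0,"y":0,"z":0,"wx":-0.132,"wy":0.0485,"wz":-0.0547,"gripper":0},{"x":0,"y":0,"z":0,"wx":-0.132,"wy":0.0485,"wz":-0.0547,"gripper":0},{"x":0,"y":0,"z":0,"wx":-0.132,"wy":0.0485,"wz":-0.0547,"gripper":0},{"x":0,"y":0,"z":0,"wx":-0.132,"wy":0.0485,"wz":-0.0547,"gripper":0},{"x":0,"y":0,"z":0,"wx":-0.132,"wy":0.0485,"wz":-0.0547,"gripper":0},{"x":0,"y":0,"z":0,"wx":-0.132,"wy":0.0485,"wz":-0.0547,"gripper":0},{"x":0,"y":0,"z":0,"wx":0,"wy":0,"wz":0,"gripper":0}])

```text
clock: 5.7
eef_pos: [488.3, 135.1, 278.9]
tcp_rot: [112.0, -14.1, 113.9]
contact_force: [0.4, 0.5, 0.7]
width: 42.7
grip_force: 0.0
```

```bash
python3 - <<'E'
from h import *
p,R=grasp(25,-35,-20,6,q[3],9,80); delta(p+[0,0,60],R);delta(p,R)
E
```

```text
shift cm [-10.01 -12.16   0.77] turn [-0.0177  0.0063 -0.003 ] deg 1.1  joints [ -3.8 -37.5 128.5  55.6  38.3 -47.2] pos [488.3 135.1 278.9] F [0.4 0.5 0.7] w 42.7 0.0
shift cm [-11.47 -17.56   2.95] turn [-0.0177  0.0063 -0.003 ] deg 1.1  joints [ -3.8 -37.5 128.5  55.6  38.3 -47.2] pos [488.3 135.1 278.9] F [0.4 0.5 0.7] w 42.7 0.0
```

>>> drive_tool(targets=[{"x":-1.43,"y":-2.2,"z":0.37,"wx":0,"wy":0,"wz":0,"gripper":0},{"x":-1.43,"y":-2.2,"z":0.37,"wx":0,"wy":0,"wz":0,"gripper":0},{"x":-1.43,"y":-2.2,"z":0.37,"wx":0,"wy":0,"wz":0,"gripper":0},{"x":-1.43,"y":-2.2,"z":0.37,"wx":0,"wy":0,"wz":0,"gripper":0},{"x":-1.43,"y":-2.2,"z":0.37,"wx":0,"wy":0,"wz":0,"gripper":0},{"x":-1.43,"y":-2.2,"z":0.37,"wx":0,"wy":0,"wz":0,"gripper":0},{"x":-1.43,"y":-2.2,"z":0.37,"wx":0,"wy":0,"wz":0,"gripper":0},{"x":-1.43,"y":-2.1,"z":0.36,"wx":0,"wy":0,"wz":0,"gripper":0},{"x":0,"y":0,"z":0,"wx":-0.018,"wy":0.006,"wz":-0.003,"gripper":0},{"x":0,"y":0,"z":0,"wx":0,"wy":0,"wz":0,"gripper":0}])

```text
clock: 6.95
eef_pos: [486.4, 56.8, 85.7]
tcp_rot: [110.9, -14.1, 114.5]
contact_force: [0.5, -1.4, -0.3]
width: 42.9
grip_force: 0.0
```

```bash
python3 - <<'E'
from h import *
import cv2
p,R=grasp(25,-35,-20,6,q[3],9,0); delta(p,R)
a=vision.camera("scene")["frame"][130:330,160:420,::-1]; b=vision.camera("top")["frame"][90:290,200:410,::-1]
cv2.imwrite("pics/pre.png",cv2.resize(cv2.vconcat([a[:,:210],b]),None,fx=1.5,fy=1.5) if 0 else cv2.resize(cv2.hconcat([a,b]),(799,340),interpolation=cv2.INTER_CUBIC))
E
```

```text
shift cm [ 0.07 -0.51  7.66] turn [-0.0007 -0.0044  0.0006] deg 0.3  joints [ -20.    -8.3  135.    96.7   46.3 -106.9] pos [486.4  56.8  85.7] F [ 0.5 -1.4 -0.3] w 42.9 0.0
```

View pics/pre.png

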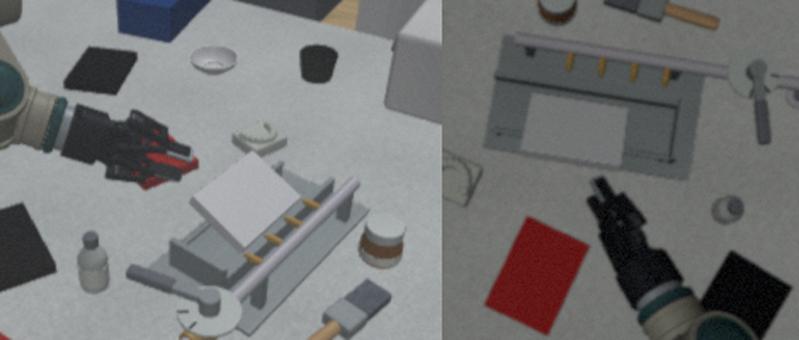

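The gripper is in front of the slab's upper edge, clear of the dropper at right image (728,208) and the model at (460,180). The fingers in the right image, at (600,190), point at the edge. Next I'll advance.

>>> drive_tool(targets=[{"x":0,"y":0,"z":1.3,"wx":0,"wy":0,"wz":0,"gripper":0},{"x":0,"y":0,"z":1.3,"wx":0,"wy":0,"wz":0,"gripper":0},{"x":0,"y":0,"z":1.0,"wx":0,"wy":0,"wz":0,"gripper":0},{"x":0,"y":0,"z":0,"wx":0,"wy":0,"wz":0,"gripper":0}])

```text
clock: 7.55
eef_pos: [515.9, 73.2, 73.6]
tcp_rot: [110.7, -14.0, 114.5]
contact_force: [-0.1, -0.6, -0.4]
width: 42.5
grip_force: 0.0
```

```bash
python3 - <<'E'
from h import *
p,R=grasp(25,-35,-20,6,q[3],9,0); delta(p,R)
E
```

```text
shift cm [ 0.11 -0.58  4.07] turn [ 0.0023 -0.0029  0.0024] deg 0.3  joints [ -15.2   -1.   130.5  103.5   43.  -112.1] pos [515.9  73.2  73.6] F [-0.1 -0.6 -0.4] w 42.5 0.0
```

>>> drive_tool(targets=[{"x":0.1,"y":-0.58,"z":0,"wx":0,"wy":0,"wz":0,"gripper":0},{"x":0,"y":0,"z":1.0,"wx":0,"wy":0,"wz":0,"gripper":0},{"x":0,"y":0,"z":1.0,"wx":0,"wy":0,"wz":0,"gripper":0},{"x":0,"y":0,"z":1.0,"wx":0,"wy":0,"wz":0,"gripper":0},{"x":0,"y":0,"z":1.0,"wx":0,"wy":0,"wz":0,"gripper":0},{"x":0,"y":0,"z":0,"wx":0,"wy":0,"wz":0,"gripper":0}])

```text
clock: 8.3
eef_pos: [545.9, 92.9, 54.4]
tcp_rot: [110.7, -14.0, 114.4]
contact_force: [-0.8, -0.3, 0.3]
width: 42.9
grip_force: 0.0
```

```bash
python3 - <<'E'
from h import *
p,R=grasp(25,-35,-20,6,q[3],9,0); delta(p,R)
E
```

```text
shift cm [0.04 0.05 0.05] turn [ 0.0023 -0.0022  0.002 ] deg 0.2  joints [ -10.6    7.1  125.5  111.    40.6 -118.2] pos [545.9  92.9  54.4] F [-0.8 -0.3  0.3] w 42.9 0.0
```

>>> drive_tool(targets=[{"x":0,"y":0,"z":0,"wx":0,"wy":0,"wz":0,"gripper":-0.4},{"x":0,"y":0,"z":0,"wx":0,"wy":0,"wz":0,"gripper":-0.6},{"x":0,"y":0,"z":0,"wx":0,"wy":0,"wz":0,"gripper":-1},{"x":0,"y":0,"z":0,"wx":0,"wy":0,"wz":0,"gripper":-1},{"x":0,"y":0,"z":0,"wx":0,"wy":0,"wz":0,"gripper":-1}], force=60)

```text
clock: 8.93
eef_pos: [545.5, 92.3, 54.8]
tcp_rot: [110.7, -13.9, 114.4]
contact_force: [-1.7, -0.5, 2.1]
width: 17.0
grip_force: 59.8
```

```bash
python3 - <<'E'
from h import *
p0,R0,s=cur()
delta(p0+[0,0,100],R0)
R=tool(90,-35)[0]; print((tool(25,-35)[0].inv()*R).as_rotvec())
print(grasp(90,-35,-30,46,-30,9)[0])
E
```

```text
shift cm [ 2.41  9.08 -3.43] turn [0. 0. 0.] deg 0.0  joints [ -10.7    7.   125.6  111.    40.6 -118.1] pos [545.5  92.3  54.8] F [-1.7 -0.5  2.1] w 17.0 59.84622895717621
[0.92929852 0.         0.65070183]
[619.47182701  24.66000407 141.91491227]
```

>>> drive_tool(targets=[{"x":0.24,"y":0.91,"z":-0.34,"wx":0,"wy":0,"wz":0,"gripper":-1},{"x":0.24,"y":0.91,"z":-0.34,"wx":0,"wy":0,"wz":0,"gripper":-1},{"x":0.24,"y":0.91,"z":-0.34,"wx":0,"wy":0,"wz":0,"gripper":-1},{"x":0.24,"y":0.91,"z":-0.34,"wx":0,"wy":0,"wz":0,"gripper":-1},{"x":0.24,"y":0.91,"z":-0.34,"wx":0,"wy":0,"wz":0,"gripper":-1},{"x":0.24,"y":0.91,"z":-0.34,"wx":0,"wy":0,"wz":0,"gripper":-1},{"x":0.24,"y":0.91,"z":-0.34,"wx":0,"wy":0,"wz":0,"gripper":-1},{"x":0.24,"y":0.91,"z":-0.34,"wx":0,"wy":0,"wz":0,"gripper":-1},{"x":0.24,"y":0.91,"z":-0.34,"wx":0,"wy":0,"wz":0,"gripper":-1},{"x":0.24,"y":0.91,"z":-0.34,"wx":0,"wy":0,"wz":0,"gripper":-1}])

```text
clock: 10.18
eef_pos: [544.7, 92.4, 152.6]
tcp_rot: [111.0, -14.0, 114.3]
contact_force: [0.1, -0.2, -5.4]
width: 16.9
grip_force: 59.9
```

>>> drive_tool(targets=[{"x":0,"y":0,"z":0,"wx":0.093,"wy":0,"wz":0.065,"gripper":-1},{"x":0,"y":0,"z":0,"wx":0.093,"wy":0,"wz":0.065,"gripper":-1},{"x":0,"y":0,"z":0,"wx":0.093,"wy":0,"wz":0.065,"gripper":-1},{"x":0,"y":0,"z":0,"wx":0.093,"wy":0,"wz":0.065,"gripper":-1},{"x":0,"y":0,"z":0,"wx":0.093,"wy":0,"wz":0.065,"gripper":-1},{"x":0,"y":0,"z":0,"wx":0.093,"wy":0,"wz":0.065,"gripper":-1},{"x":0,"y":0,"z":0,"wx":0.093,"wy":0,"wz":0.065,"gripper":-1},{"x":0,"y":0,"z":0,"wx":0.093,"wy":0,"wz":0.065,"gripper":-1},{"x":0,"y":0,"z":0,"wx":0.093,"wy":0,"wz":0.065,"gripper":-1},{"x":0,"y":0,"z":0,"wx":0.093,"wy":0,"wz":0.065,"gripper":-1}])

```text
clock: 11.42
eef_pos: [545.0, 92.1, 153.0]
tcp_rot: [-179.8, -34.9, 81.9]
contact_force: [0.3, -0.4, -6.0]
width: 17.3
grip_force: 59.5
```

```bash
python3 - <<'E'
from h import *
import cv2
p,R=grasp(90,-35,-30,46,-30,9); delta(p,R)
a=vision.camera("scene")["frame"][130:330,160:420,::-1]; b=vision.camera("top")["frame"][90:290,200:410,::-1]
cv2.imwrite("pics/up.png",cv2.resize(cv2.hconcat([a,b]),(799,340),interpolation=cv2.INTER_CUBIC))
E
```

```text
shift cm [-5.25  8.32 -2.34] turn [-0.0042  0.0016 -0.0002] deg 0.3  joints [-9.7  9.3 90.9 35.2 82.8 -7.1] pos [545.   92.1 153. ] F [ 0.3 -0.4 -6. ] w 17.3 59.469484090805054
```

View pics/up.png

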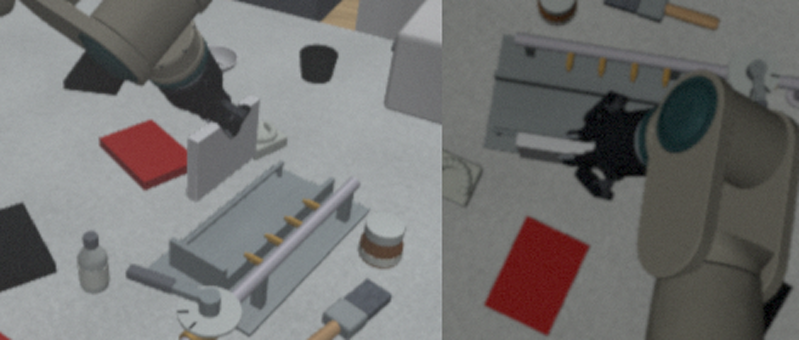

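The slab hangs upright in the jaws over the rest bar. In the left image its edges run from (187,135) to (258,100), and nothing else has moved. Next I'll move it over its slot.

>>> drive_tool(targets=[{"x":-0.66,"y":1.04,"z":-0.29,"wx":0,"wy":0,"wz":0,"gripper":-1},{"x":-0.66,"y":1.04,"z":-0.29,"wx":0,"wy":0,"wz":0,"gripper":-1},{"x":-0.66,"y":1.04,"z":-0.29,"wx":0,"wy":0,"wz":0,"gripper":-1},{"x":-0.66,"y":1.04,"z":-0.29,"wx":0,"wy":0,"wz":0,"gripper":-1},{"x":-0.66,"y":1.04,"z":-0.29,"wx":0,"wy":0,"wz":0,"gripper":-1},{"x":-0.66,"y":1.04,"z":-0.29,"wx":0,"wy":0,"wz":0,"gripper":-1},{"x":-0.66,"y":1.04,"z":-0.29,"wx":0,"wy":0,"wz":0,"gripper":-1},{"x":-0.66,"y":1.04,"z":-0.29,"wx":-0.004,"wy":0.002,"wz":0,"gripper":-1},{"x":0,"y":0,"z":0,"wx":0,"wy":0,"wz":0,"gripper":-1}])

```text
clock: 12.65
eef_pos: [620.9, 24.1, 143.4]
tcp_rot: [179.6, -35.1, 82.1]
contact_force: [-0.4, 0.3, -5.5]
width: 16.9
grip_force: 59.9
```

```bash
python3 - <<'E'
from h import *
import cv2
p,R=grasp(90,-35,-24,9,-32,9); delta(p,R)
S=vision.camera("scene");p0,R0,s=cur()
# predicted slab corners from tool pose
pg,Rg=grasp(90,-35,0,0,0,9); 
C=np.array([[x,y,z] for x in(0,18) for y in(-70,70) for z in(0,100)]); 
W=R0.apply(Rg.inv().apply(w(q,C)-pg))+p0
px=proj(S,W); im=np.ascontiguousarray(S["frame"][:,:,::-1])
f=4;im=im[140:290,220:410]; im=cv2.resize(im,None,fx=f,fy=f,interpolation=cv2.INTER_CUBIC)
for u in px: cv2.circle(im,tuple(int(v) for v in (u-[220,140]+.5)*f),4,(0,0,255),1)
L=proj(S,w(q,[(0,-110,31),(0,155,31),(-80,-110,51),(8,-110,51),(-76,140,28),(50,-200,105),(-52,-200,105)]))
for u in L: cv2.circle(im,tuple(int(v) for v in (u-[220,140]+.5)*f),4,(0,255,0),1)
cv2.imwrite("pics/over.png",im)
E
```

```text
shift cm [-2.35  0.42  3.06] turn [ 0.0058 -0.0021  0.0029] deg 0.4  joints [-14.9  22.5  76.2  35.   86.4 -10.7] pos [620.9  24.1 143.4] F [-0.4  0.3 -5.5] w 16.9 59.8696893453598
```

View pics/over.png

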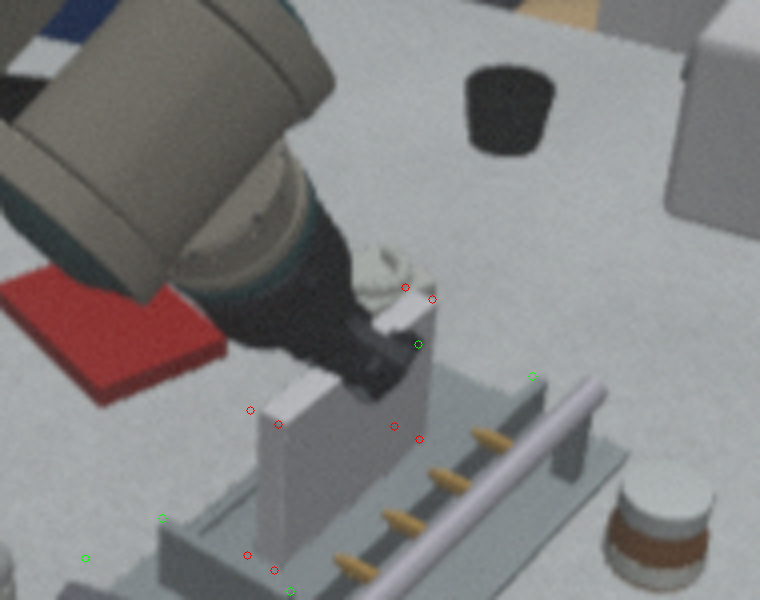

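The projected points match the slab and the station to within about 2 px. The slab's near end is at (258,415)–(277,568), upright and parallel to the ledge, just clear of the stop at (160,518). Next I'll lower it.

>>> drive_tool(targets=[{"x":-0.4,"y":0.07,"z":0.5,"wx":0.006,"wy":-0.002,"wz":0.003,"gripper":-1},{"x":-0.4,"y":0.07,"z":0.5,"wx":0,"wy":0,"wz":0,"gripper":-1},{"x":-0.4,"y":0.07,"z":0.5,"wx":0,"wy":0,"wz":0,"gripper":-1},{"x":-0.4,"y":0.07,"z":0.5,"wx":0,"wy":0,"wz":0,"gripper":-1},{"x":-0.4,"y":0.07,"z":0.5,"wx":0,"wy":0,"wz":0,"gripper":-1},{"x":-0.3,"y":0.07,"z":0.5,"wx":0,"wy":0,"wz":0,"gripper":-1},{"x":0,"y":0,"z":0,"wx":0,"wy":0,"wz":0,"gripper":-1}])

```text
clock: 13.58
eef_pos: [624.2, 22.7, 105.3]
tcp_rot: [-179.9, -35.0, 81.9]
contact_force: [0.0, -0.0, -5.5]
width: 16.7
grip_force: 59.8
```

```bash
python3 - <<'E'
from h import *
p,R=grasp(90,-35,-20,7.5,-36,9); delta(p,R)
_,R0,_=cur()
print("10mm station x,y,z in tool cm:",*[R0.inv().apply(Rs.apply(e)).round(3) for e in np.eye(3)])
E
```

```text
shift cm [-0.49  0.5  -0.12] turn [-0.0014 -0.0002 -0.0001] deg 0.1  joints [-14.9  25.7  76.6  35.   83.8 -12.6] pos [624.2  22.7 105.3] F [ 0.  -0.  -5.5] w 16.7 59.77915048599243
10mm station x,y,z in tool cm: [ 0.     1.    -0.001] [0.819 0.001 0.574] [ 0.574 -0.001 -0.819]
```

>>> drive_tool(targets=[{"x":0,"y":0.15,"z":0,"wx":0,"wy":0,"wz":0,"gripper":-1},{"x":0,"y":0.15,"z":0,"wx":0,"wy":0,"wz":0,"gripper":-1},{"x":0,"y":0.15,"z":0,"wx":0,"wy":0,"wz":0,"gripper":-1},{"x":0,"y":0.1,"z":0,"wx":0,"wy":0,"wz":0,"gripper":-1},{"x":0,"y":0.1,"z":0,"wx":0,"wy":0,"wz":0,"gripper":-1}])

```text
clock: 14.2
eef_pos: [630.9, 21.7, 106.0]
tcp_rot: [-180.0, -35.0, 81.9]
contact_force: [-1.8, 1.2, -5.1]
width: 17.1
grip_force: 59.9
```

>>> drive_tool(targets=[{"x":-0.15,"y":0,"z":-0.1,"wx":0,"wy":0,"wz":0,"gripper":-1},{"x":-0.15,"y":0,"z":-0.1,"wx":0,"wy":0,"wz":0,"gripper":-1},{"x":-0.15,"y":0,"z":-0.1,"wx":0,"wy":0,"wz":0,"gripper":-1},{"x":0,"y":0,"z":0,"wx":0,"wy":0,"wz":0,"gripper":-1}])

```text
clock: 14.7
eef_pos: [630.0, 16.0, 105.8]
tcp_rot: [-180.0, -35.0, 81.9]
contact_force: [-0.2, -0.4, -6.5]
width: 17.3
grip_force: 59.8
```

>>> drive_tool(targets=[{"x":-0.08,"y":0,"z":-0.06,"wx":0,"wy":0,"wz":0,"gripper":-1},{"x":-0.08,"y":0,"z":-0.06,"wx":0,"wy":0,"wz":0,"gripper":-1},{"x":0,"y":0,"z":0,"wx":0,"wy":0,"wz":0,"gripper":-1}])

```text
clock: 15.08
eef_pos: [629.8, 14.3, 105.9]
tcp_rot: [-180.0, -35.0, 81.9]
contact_force: [-1.3, 0.2, -5.9]
width: 17.1
grip_force: 59.8
```

>>> drive_tool(targets=[{"x":0,"y":0.1,"z":0,"wx":0,"wy":0,"wz":0,"gripper":-1},{"x":0,"y":0,"z":0,"wx":0,"wy":0,"wz":0,"gripper":-1}])

```text
clock: 15.32
eef_pos: [630.3, 14.3, 105.9]
tcp_rot: [-179.9, -35.0, 81.9]
contact_force: [-4.4, 0.3, -3.5]
width: 17.1
grip_force: 60.2
```

```bash
python3 - <<'E'
from h import *
p,R=grasp(90,-35,-18,6,-40,9); delta(p,R)
E
```

```text
shift cm [-0.33 -0.02  0.25] turn [-0.0022 -0.0003  0.0001] deg 0.1  joints [-15.5  26.8  75.1  34.8  84.6 -12.8] pos [630.3  14.3 105.9] F [-4.4  0.3 -3.5] w 17.1 60.204275250434875
```

>>> drive_tool(targets=[{"x":-0.08,"y":0,"z":-0.06,"wx":0,"wy":0,"wz":0,"gripper":-1},{"x":0,"y":0,"z":0,"wx":0,"wy":0,"wz":0,"gripper":-1}])

```text
clock: 15.58
eef_pos: [630.2, 13.8, 105.8]
tcp_rot: [-179.9, -35.1, 81.9]
contact_force: [-5.1, 2.7, -3.6]
width: 17.0
grip_force: 59.9
```

>>> drive_tool(targets=[{"x":-0.08,"y":0,"z":-0.06,"wx":0,"wy":0,"wz":0,"gripper":-1},{"x":0,"y":0,"z":0,"wx":0,"wy":0,"wz":0,"gripper":-1}])

```text
clock: 15.82
eef_pos: [630.0, 12.8, 105.7]
tcp_rot: [-179.9, -35.1, 81.9]
contact_force: [-4.6, 3.3, -5.1]
width: 17.1
grip_force: 59.7
```

>>> drive_tool(targets=[{"x":-0.08,"y":0,"z":-0.06,"wx":0,"wy":0,"wz":0,"gripper":-1},{"x":0,"y":0,"z":0,"wx":0,"wy":0,"wz":0,"gripper":-1}])

```text
clock: 16.08
eef_pos: [629.9, 11.8, 105.7]
tcp_rot: [-179.9, -35.1, 81.9]
contact_force: [-4.5, 2.0, -5.5]
width: 17.2
grip_force: 59.7
```

>>> drive_tool(targets=[{"x":-0.08,"y":0,"z":-0.06,"wx":0,"wy":0,"wz":0,"gripper":-1},{"x":0,"y":0,"z":0,"wx":0,"wy":0,"wz":0,"gripper":-1}])

```text
clock: 16.32
eef_pos: [629.8, 11.4, 105.9]
tcp_rot: [-179.9, -35.1, 81.9]
contact_force: [-3.6, 6.2, -5.4]
width: 17.5
grip_force: 59.5
```

>>> drive_tool(targets=[{"x":-0.08,"y":0,"z":-0.06,"wx":0,"wy":0,"wz":0,"gripper":-1},{"x":0,"y":0,"z":0,"wx":0,"wy":0,"wz":0,"gripper":-1}])

```text
clock: 16.58
eef_pos: [629.8, 11.2, 106.1]
tcp_rot: [-179.9, -35.2, 81.9]
contact_force: [-3.1, 8.5, -5.5]
width: 16.8
grip_force: 59.3
```

```bash
python3 - <<'E'
from h import *
import cv2
p,R=grasp(90,-35,-18,6,-40,9); delta(p,R)
S=vision.camera("scene"); im=S["frame"][180:310,240:400,::-1]
cv2.imwrite("pics/seat.png",cv2.resize(im,None,fx=4.5,fy=4.5,interpolation=cv2.INTER_CUBIC))
E
```

```text
shift cm [-0.09 -0.01  0.45] turn [-0.0029 -0.0035  0.001 ] deg 0.3  joints [-15.8  26.9  75.   35.   84.8 -13.2] pos [629.8  11.2 106.1] F [-3.1  8.5 -5.5] w 16.8 59.26705777645111
```

View pics/seat.png

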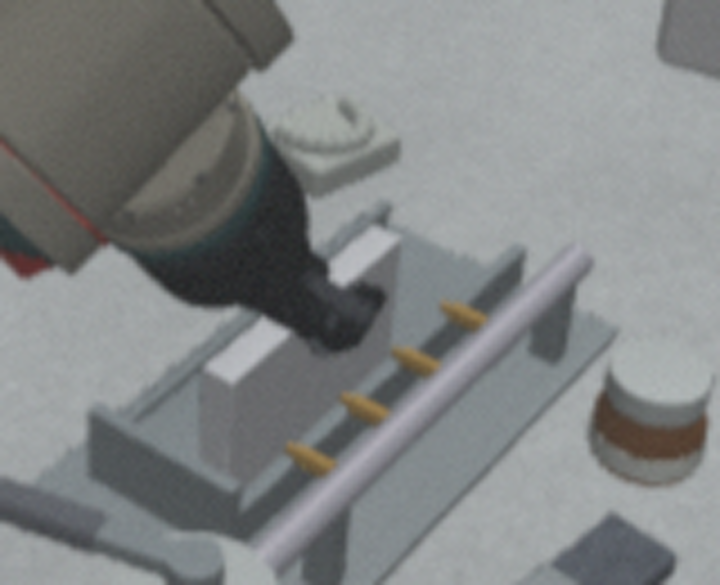

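The slab sits beside the ledge and next to the stop (near end at (232,475)), still slightly above the plate. The side force rose to 8.5 N, so the end is touching the stop. Next I'll lower it until it's supported.

>>> drive_tool(targets=[{"x":-0.06,"y":0,"z":0.08,"wx":0,"wy":0,"wz":0,"gripper":-1},{"x":-0.06,"y":0,"z":0.08,"wx":0,"wy":0,"wz":0,"gripper":-1},{"x":-0.06,"y":0,"z":0.08,"wx":0,"wy":0,"wz":0,"gripper":-1},{"x":0,"y":0,"z":0,"wx":0,"wy":0,"wz":0,"gripper":-1}])

```text
clock: 17.12
eef_pos: [630.0, 11.4, 105.1]
tcp_rot: [-180.0, -35.3, 82.0]
contact_force: [-6.7, 9.2, 3.2]
width: 16.9
grip_force: 60.6
```

>>> drive_tool(targets=[{"x":-0.06,"y":0,"z":0.08,"wx":0,"wy":0,"wz":0,"gripper":-1},{"x":0,"y":0,"z":0,"wx":0,"wy":0,"wz":0,"gripper":-1}])

```text
clock: 17.38
eef_pos: [630.0, 11.5, 104.2]
tcp_rot: [-180.0, -35.3, 82.1]
contact_force: [-7.3, 9.4, 5.1]
width: 17.1
grip_force: 60.7
```

>>> drive_tool(targets=[{"x":-0.06,"y":0,"z":0.08,"wx":0,"wy":0,"wz":0,"gripper":-1},{"x":0,"y":0,"z":0,"wx":0,"wy":0,"wz":0,"gripper":-1}])

```text
clock: 17.62
eef_pos: [630.0, 11.4, 103.2]
tcp_rot: [-180.0, -35.3, 82.1]
contact_force: [-6.9, 9.6, 4.1]
width: 16.9
grip_force: 60.7
```

>>> drive_tool(targets=[{"x":-0.06,"y":0,"z":0.08,"wx":0,"wy":0,"wz":0,"gripper":-1},{"x":0,"y":0,"z":0,"wx":0,"wy":0,"wz":0,"gripper":-1}])

```text
clock: 17.88
eef_pos: [630.1, 11.5, 102.9]
tcp_rot: [-180.0, -35.3, 82.1]
contact_force: [-9.2, 9.3, 6.9]
width: 16.9
grip_force: 61.2
```

>>> drive_tool(targets=[{"x":-0.06,"y":0,"z":0.08,"wx":0,"wy":0,"wz":0,"gripper":-1},{"x":0,"y":0,"z":0,"wx":0,"wy":0,"wz":0,"gripper":-1}])

```text
clock: 18.12
eef_pos: [630.1, 11.4, 102.8]
tcp_rot: [180.0, -35.3, 82.1]
contact_force: [-12.4, 7.3, 11.2]
width: 17.1
grip_force: 61.9
```

```bash
python3 - <<'E'
from h import *
p,R=grasp(90,-35,-18,6,-40,9); delta(p,R)
E
```

```text
shift cm [ 0.08 -0.04  0.17] turn [-0.0022 -0.0057  0.0037] deg 0.4  joints [-15.9  27.2  75.1  35.1  84.5 -13.6] pos [630.1  11.4 102.8] F [-12.4   7.3  11.2] w 17.1 61.897786259651184
```

>>> drive_tool(targets=[{"x":0.06,"y":-0.08,"z":-0.08,"wx":0,"wy":0,"wz":0,"gripper":-1},{"x":0.0,"y":0,"z":0,"wx":0,"wy":0,"wz":0,"gripper":-1},{"x":0,"y":0,"z":0,"wx":0,"wy":0,"wz":0,"gripper":-0.5},{"x":0,"y":0,"z":0,"wx":0,"wy":0,"wz":0,"gripper":-0.3},{"x":0,"y":0,"z":0,"wx":0,"wy":0,"wz":0,"gripper":-0.3}])

```text
clock: 18.75
eef_pos: [629.8, 8.7, 100.6]
tcp_rot: [179.9, -35.0, 81.9]
contact_force: [0.6, 0.5, 0.4]
width: 30.0
grip_force: 0.0
```

>>> drive_tool(targets=[{"x":0,"y":0,"z":-1.0,"wx":0,"wy":0,"wz":0,"gripper":-0.3},{"x":0,"y":0,"z":-2,"wx":0,"wy":0,"wz":0,"gripper":-0.3},{"x":0,"y":0,"z":-3,"wx":0,"wy":0,"wz":0,"gripper":-0.3},{"x":0,"y":0,"z":-3,"wx":0,"wy":0,"wz":0,"gripper":0},{"x":0,"y":0,"z":-3,"wx":0,"wy":0,"wz":0,"gripper":0},{"x":0,"y":0,"z":-3,"wx":0,"wy":0,"wz":0,"gripper":0},{"x":0,"y":0,"z":0,"wx":0,"wy":0,"wz":0,"gripper":0}])

```text
clock: 19.62
eef_pos: [617.9, -78.0, 226.4]
tcp_rot: [179.6, -34.9, 82.0]
contact_force: [0.2, 0.4, 0.2]
width: 42.4
grip_force: 0.0
```

```bash
cat >> h.py <<'E'
def back(c,u,z):
    R=np.array(c["R"]);d=R.T@[(u[0]-c["cx"])/c["fx"],(u[1]-c["cy"])/c["fy"],1];o=-R.T@c["t"];return o+d*(z-o[2])/d[2]
def toS(P): return Rs.inv().apply(np.asarray(P)-[q[0],q[1],0])
def lever(phi,r,z):
    "tool-down pose, y_t tangential, grasp point at radius r, TCP height z"
    f=np.radians(phi); yt=np.array([np.sin(f),-np.cos(f),0]); zt=np.array([0,0,-1.])
    return w(q,[[50-r*np.cos(f),-200-r*np.sin(f),z]])[0],Rs*Ro.from_matrix(np.c_[np.cross(yt,zt),yt,zt])
E
python3 - <<'E'
from h import *
import cv2
T=vision.camera("top"); S=vision.camera("scene")
print("valve hub st", toS(back(T,((683+.5)/4+214.5,(140+.5)/4+94.5),110)), "tip", toS(back(T,((699+.5)/4+214.5,(318+.5)/4+94.5),103)))
print(proj(T,w(q,[(50,-200,105),(50,-200,82)])),proj(S,w(q,[(50,-200,105),(50,-200,82)])))
p,R=lever(12,80,180); delta(p,R)
a=S["frame"][180:340,230:400,::-1]; b=T["frame"][100:260,250:420,::-1]
cv2.imwrite("pics/rel.png",cv2.resize(cv2.hconcat([a,b]),(798,376),interpolation=cv2.INTER_CUBIC))
E
```

```text
valve hub st [  47.74023457 -197.92946304  110.        ] tip [ -50.03277693 -221.93586119  103.        ]
[[385.86304164 129.37955217]
 [383.38059243 131.97965446]] [[281.73340097 303.86126821]
 [281.49069119 312.42728772]]
shift cm [-9.26 -1.92 -1.26] turn [-0.415  -0.5124  1.3163] deg 84.4  joints [-23.7  22.9  66.3  34.1  99.5 -12.4] pos [617.1 -76.2 222.8] F [0.4 0.9 0.2] w 42.6 0.0
```

View pics/rel.png

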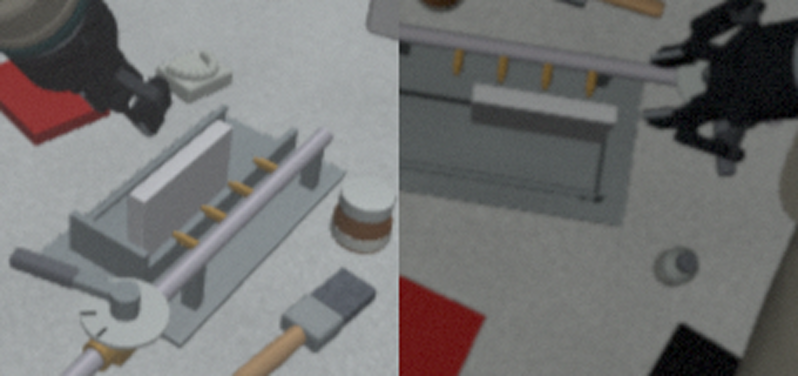

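The slab stands alone against the ledge beside the stop (right picture (474,86)–(615,122)), and the lever still points towards the robot, about 13° open. Next I'll turn the tool for the lever and check where the slab ended up.

>>> drive_tool(targets=[{"x":0,"y":0,"z":-0.2,"wx":-0.046,"wy":-0.057,"wz":0.146,"gripper":0.2},{"x":0,"y":0,"z":0,"wx":-0.046,"wy":-0.057,"wz":0.146,"gripper":0.2},{"x":0,"y":0,"z":0,"wx":-0.046,"wy":-0.057,"wz":0.146,"gripper":0.2},{"x":0,"y":0,"z":0,"wx":-0.046,"wy":-0.057,"wz":0.146,"gripper":0.2},{"x":0,"y":0,"z":0,"wx":-0.046,"wy":-0.057,"wz":0.146,"gripper":0.2},{"x":0,"y":0,"z":0,"wx":-0.046,"wy":-0.057,"wz":0.146,"gripper":0.2},{"x":0,"y":0,"z":0,"wx":-0.046,"wy":-0.057,"wz":0.146,"gripper":0.2},{"x":0,"y":0,"z":0,"wx":-0.046,"wy":-0.057,"wz":0.146,"gripper":0.2},{"x":0,"y":0,"z":0,"wx":-0.046,"wy":-0.057,"wz":0.146,"gripper":0.2},{"x":0,"y":0,"z":0,"wx":0,"wy":0,"wz":0,"gripper":0.2}])

```text
clock: 20.98
eef_pos: [617.0, -75.7, 222.9]
tcp_rot: [-179.9, 0.1, 4.3]
contact_force: [0.2, 0.0, 0.2]
width: 51.2
grip_force: 0.0
```

```bash
python3 - <<'E'
from h import *
T=vision.camera("top")
k=798/340
for u,v in ((474,86),(615,106),(615,122)): print(toS(back(T,(250+(u-399)/k,100+v/k),106)).round(1))
p,R=lever(13,82,170); delta(p,R); delta(p-[0,0,65],R)
E
```

```text
[ -4.2  29.9 106. ]
[  -2.1 -106.9  106. ]
[ -17.5 -109.1  106. ]
shift cm [-3.84  7.85  5.31] turn [-0.0017  0.0015 -0.0099] deg 0.6  joints [-10.5  19.4  65.4   0.1  95.3  75.2] pos [616.9 -76.2 223.2] F [-0.7 -0.3  0.3] w 51.4 0.0
shift cm [-3.83  7.86 11.81] turn [-0.0017  0.0015 -0.0099] deg 0.6  joints [-10.5  19.4  65.4   0.1  95.3  75.2] pos [616.9 -76.2 223.2] F [-0.7 -0.3  0.3] w 51.4 0.0
```

>>> drive_tool(targets=[{"x":-1.0,"y":1.95,"z":0,"wx":0,"wy":0,"wz":0,"gripper":0.2},{"x":-1.0,"y":1.95,"z":0,"wx":0,"wy":0,"wz":0,"gripper":0.2},{"x":-1.0,"y":1.95,"z":1,"wx":0,"wy":0,"wz":-0.01,"gripper":0.2},{"x":-0.8,"y":2.0,"z":1,"wx":0,"wy":0,"wz":0,"gripper":0.2},{"x":0,"y":0,"z":2,"wx":0,"wy":0,"wz":0,"gripper":0.2},{"x":0,"y":0,"z":2,"wx":0,"wy":0,"wz":0,"gripper":0.2},{"x":0,"y":0,"z":0,"wx":0,"wy":0,"wz":0,"gripper":0.2}])

```text
clock: 21.9
eef_pos: [583.5, -159.1, 162.5]
tcp_rot: [-179.9, 0.2, 4.6]
contact_force: [1.3, -0.2, -0.4]
width: 51.3
grip_force: 0.0
```

```bash
python3 - <<'E'
from h import *
import cv2
p,R=lever(13,82,105); delta(p,R)
im=vision.camera("wrist")["frame"]; cv2.imwrite("pics/lev.png",im[:,:,::-1])
E
```

```text
shift cm [ 0.14 -0.17  5.75] turn [-0.0018  0.004  -0.0055] deg 0.4  joints [-18.7  18.6  73.4   0.   88.3  66.7] pos [ 583.5 -159.1  162.5] F [ 1.3 -0.2 -0.4] w 51.3 0.0
```

View pics/lev.png

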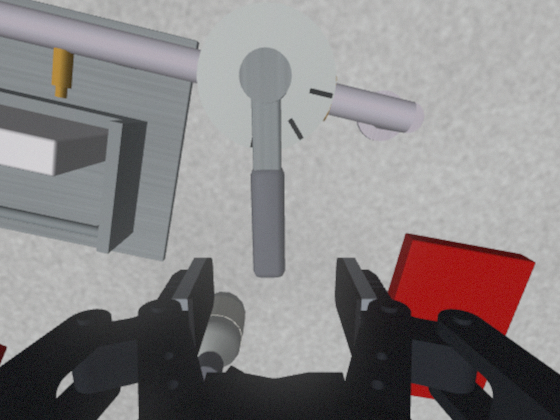

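The wrist view shows the lever (col 267, tip at row 276) centred between the open fingers (cols 212 to 336), and the 45° mark at (296,129). Next I'll descend and grip it.

>>> drive_tool(targets=[{"x":0.1,"y":-0.15,"z":1.5,"wx":0,"wy":0,"wz":0,"gripper":0.2},{"x":0,"y":0,"z":1.5,"wx":0,"wy":0,"wz":0,"gripper":0.2},{"x":0,"y":0,"z":1.5,"wx":0,"wy":0,"wz":0,"gripper":0.2},{"x":0,"y":0,"z":1.2,"wx":0,"wy":0,"wz":0,"gripper":0.2},{"x":0,"y":0,"z":0,"wx":0,"wy":0,"wz":0,"gripper":0.2},{"x":0,"y":0,"z":0,"wx":0,"wy":0,"wz":0,"gripper":-0.3},{"x":0,"y":0,"z":0,"wx":0,"wy":0,"wz":0,"gripper":-1},{"x":0,"y":0,"z":0,"wx":0,"wy":0,"wz":0,"gripper":-1},{"x":0,"y":0,"z":0,"wx":0,"wy":0,"wz":0,"gripper":-1}], force=40)

```text
clock: 23.08
eef_pos: [586.0, -156.3, 108.4]
tcp_rot: [-180.0, -0.0, 4.6]
contact_force: [-1.1, 2.9, 5.7]
width: 13.3
grip_force: 39.2
```

```bash
python3 - <<'E'
from h import *
p0,R0,s=cur(); v=w(q,[(50,-200,105)])[0]; d=toS(p0)-[50,-200,0]
print("phi",np.degrees(np.arctan2(-d[1],-d[0])),"r",np.hypot(d[0],d[1]))
for ph in (24,35,45): delta(*lever(ph,82,104))
E
```

```text
phi 12.432822168244662 r 80.40597477686354
shift cm [-0.    1.64  0.44] turn [-0.0002 -0.0007 -0.1958] deg 11.2  joints [-18.4  21.2  76.5   0.   82.3  66.9] pos [ 586.  -156.3  108.4] F [-1.1  2.9  5.7] w 13.3 39.15493369102478
shift cm [0.45 3.15 0.44] turn [-1.000e-04 -8.000e-04 -3.878e-01] deg 22.2  joints [-18.4  21.2  76.5   0.   82.3  66.9] pos [ 586.  -156.3  108.4] F [-1.1  2.9  5.7] w 13.3 39.15493369102478
shift cm [1.1  4.42 0.44] turn [-1.000e-04 -8.000e-04 -5.623e-01] deg 32.2  joints [-18.4  21.2  76.5   0.   82.3  66.9] pos [ 586.  -156.3  108.4] F [-1.1  2.9  5.7] w 13.3 39.15493369102478
```

>>> drive_tool(targets=[{"x":0.02,"y":0.57,"z":0,"wx":0,"wy":0,"wz":-0.071,"gripper":-1},{"x":0.02,"y":0.57,"z":0,"wx":0,"wy":0,"wz":-0.071,"gripper":-1},{"x":0.02,"y":0.57,"z":0,"wx":0,"wy":0,"wz":-0.071,"gripper":-1},{"x":0.02,"y":0.57,"z":0,"wx":0,"wy":0,"wz":-0.071,"gripper":-1},{"x":0.02,"y":0.57,"z":0,"wx":0,"wy":0,"wz":-0.071,"gripper":-1},{"x":0.02,"y":0.57,"z":0,"wx":0,"wy":0,"wz":-0.071,"gripper":-1},{"x":0,"y":0,"z":0,"wx":0,"wy":0,"wz":0,"gripper":-1}])

```text
clock: 23.95
eef_pos: [596.5, -188.7, 108.4]
tcp_rot: [180.0, -0.1, 29.1]
contact_force: [2.4, 3.8, 4.5]
width: 12.7
grip_force: 39.3
```

```bash
python3 - <<'E'
from h import *
p0,R0,s=cur(); d=toS(p0)-[50,-200,0]
print("phi",np.degrees(np.arctan2(-d[1],-d[0])),"r",np.hypot(d[0],d[1]))
delta(*lever(45,80.4,104))
E
```

```text
phi 37.0058414222929 r 79.65534093099048
shift cm [-0.    1.12  0.45] turn [ 0.0006 -0.0022 -0.136 ] deg 7.8  joints [-21.   24.1  72.8   0.1  83.   39.9] pos [ 596.5 -188.7  108.4] F [2.4 3.8 4.5] w 12.7 39.29574251174927
```

Next come the last 8 degrees. After that I'll open the jaws and lift away.

>>> drive_tool(targets=[{"x":0,"y":0.56,"z":0,"wx":0,"wy":0,"wz":-0.07,"gripper":-1},{"x":0,"y":0.56,"z":0,"wx":0,"wy":0,"wz":-0.07,"gripper":-1},{"x":0,"y":0,"z":0,"wx":0,"wy":0,"wz":0,"gripper":-1}])

```text
clock: 24.32
eef_pos: [602.6, -197.8, 108.4]
tcp_rot: [179.9, -0.2, 37.1]
contact_force: [4.5, 6.1, 3.9]
width: 13.1
grip_force: 39.0
```

```bash
python3 - <<'E'
from h import *
p0,R0,s=cur(); d=toS(p0)-[50,-200,0]
print("phi",np.degrees(np.arctan2(-d[1],-d[0])),"r",np.hypot(d[0],d[1]),s["contact_force"])
E
```

```text
phi 44.91532414648607 r 79.43356641835443 [4.46338302 6.08260525 3.91050975]
```

>>> drive_tool(targets=[{"x":0,"y":0,"z":0,"wx":0,"wy":0,"wz":0,"gripper":-0.5},{"x":0,"y":0,"z":0,"wx":0,"wy":0,"wz":0,"gripper":0},{"x":0,"y":0,"z":0,"wx":0,"wy":0,"wz":0,"gripper":0},{"x":0,"y":0,"z":-2,"wx":0,"wy":0,"wz":0,"gripper":0},{"x":0,"y":0,"z":-3,"wx":0,"wy":0,"wz":0,"gripper":0},{"x":0,"y":0,"z":-4,"wx":0,"wy":0,"wz":0,"gripper":0},{"x":-3,"y":0,"z":-3,"wx":0,"wy":0,"wz":0,"gripper":0},{"x":-3,"y":0,"z":0,"wx":0,"wy":0,"wz":0,"gripper":0},{"x":0,"y":0,"z":0,"wx":0,"wy":0,"wz":0,"gripper":0}])

```text
clock: 25.45
eef_pos: [552.6, -236.2, 229.9]
tcp_rot: [179.9, -0.0, 36.9]
contact_force: [0.8, 0.4, -0.4]
width: 42.7
grip_force: 0.0
```

```bash
python3 - <<'E'
from h import *
import cv2
S=vision.camera("scene"); W=vision.camera("wrist")
a=cv2.resize(S["frame"][180:340,230:400,::-1],(400,376),interpolation=cv2.INTER_CUBIC); b=cv2.resize(W["frame"][:,:,::-1],(400,376))
cv2.imwrite("pics/end.png",cv2.hconcat([a,b])); np.savez("wr.npz",**{k:W[k] for k in("fx","fy","cx","cy","R","t")})
print(sensors.state()["contact_force"],sensors.state()["width"])
E
```

```text
[0.30435125 0.71978527 0.34769684] 42.84098609635744
```

View pics/end.png

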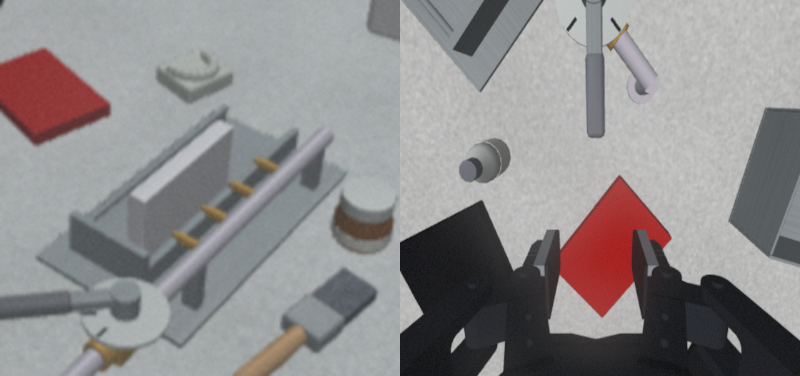

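The lever covers the 45° mark. In the wrist half, the 0 and 90 marks lie on either side at (572,23) and (615,30), and the slab still stands between the stop and the ledge. I'll do one numeric check before handing in.

```bash
python3 - <<'E'
from h import *
W=np.load("wr.npz"); S=vision.camera("scene")
f=lambda u,v:((u-400)*1.4,v*420/376)
h=toS(back(W,f(595,5),108)); 
for u in ((595.5,137),(595,60)):
    t=toS(back(W,f(*u),105)); d=t-[50,-200,105]; print("lever",t.round(1),np.degrees(np.arctan2(-d[1],-d[0])))
a=toS(back(W,f(595.5,130),105));b=toS(back(W,f(594.5,60),105));d=a-b;print("dir",np.degrees(np.arctan2(-d[1],-d[0])))
k=400/170
for n,u in dict(nearL=(130,194),nearR=(146,204),farR=(233,130),farL=(219,122)).items(): print(n,toS(back(S,(230+u[0]/k,180+u[1]/k),106)).round(1))
for n,u in dict(stopL=(71,215),).items(): print(n,"expect -80,-110/-118",toS(back(S,(230+u[0]/k,180+u[1]/k),51)).round(1))
print("ledge far end expect 0/8,155",toS(back(S,(230+297/k,180+130/k),31)).round(1))
E
```

```text
lever [ -20.8 -272.4  105. ] 45.65814344603138
lever [  16.5 -234.4  105. ] 45.762382054772054
dir 46.13382842242356
nearL [ -14. -107.  106.]
nearR [   4.5 -108.4  106. ]
farR [  5.6  26.4 106. ]
farL [-11.5  28.3 106. ]
stopL expect -80,-110/-118 [ -75.2 -115.3   51. ]
ledge far end expect 0/8,155 [ 10.6 154.7  31. ]
```

```bash
python3 -c "
from cell import workorder; print(workorder.close_job())"
```

```text
the job is handed in; nothing more can be done
None
```

The slab stands upright against the ledge and end stop, the valve lever is at about 46° by camera, the bench items looked undisturbed, and I handed the job in at about 25 s on the clock; no verdict was returned.

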